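Stand two panels against the fence for priming

ROBOT

A 7-joint arm with a two-finger parallel gripper is mounted at the origin on a cart in front of the work surface, level with it; the furniture and walls round the work are solid. World frame = base frame: x ahead of the robot, y to its left, z up, the work surface at z = 0. Lengths are in m, angles in rad, forces in N, time in s.
With the tool pointing down it reaches from about 0.425 to 0.825 m from the base axis. Payload 3.6 kg.
Tool frame: the origin (TCP) lies where the fingers leave the gripper's body, on its centre line; the fingertips stand 73 mm ahead of it and the grasp point (between the pads) lies 54 mm ahead of it; z points along the fingers, y is the line along which they close (so a half turn about z gives the same grasp; the last joint's range is limited). The gripper opens to 85 mm and grips with 20 to 120 N. Pads are 22 mm wide; open, the fingers measure 114 mm over their backs; the gripper's body (76 mm by 85 mm) begins 54 mm behind the grasp point. The pads swing forward as they close: fully open they stand 13 mm farther back than shut.
Start: joints at [-1.151, 0.615, -0.013, 1.423, 0.008, 1.103, -0.04], TCP at [0.281, 0.586, 0.304] pointing down, gripper open.
Joint ranges: [-3.12, 3.12], [-0.3, 2.06], [-1.34, 1.32], [0.26, 2.42], [-1.36, 4.5], [0.01, 1.98], [-2.84, 2.84]. Speed limits (rad/s): [2.79, 2.79, 3.14, 3.14, 3.14, 3.14, 3.14].

INTERFACE

Orientations are given as a unit quaternion [x, y, z, w].
In Python, from station import arm, snapshot, camera_info, ticket gives the robot as it stands. Calls block until the motion is done:
- arm.movep(position, orientation): joint-space move of the TCP to a pose.
- arm.line_to(position, velocity=0.15, ori=None): straight line of the TCP; ori=None keeps the orientation; velocity is the mean speed in m/s.
- arm.move_j(angles): joint-space move.
- arm.move_gripper(opening, effort=None): opening from 0.0 (shut) to 1.0 (fully open); effort is the grip in N (None keeps the last); returns when the fingers have stopped.
- arm.pause(seconds).
- arm.ik(position, orientation): joint angles nearest the present ones, or None.
- snapshot(name): name is "side" or "top"; returns the picture (400x640x3 uint8, blue, green, red); there is no depth.
- camera_info(name): a dict with "fx", "fy", "cx", "cy" (pixels), "R" (3x3) and "t" (3): a world point X has camera coordinates R X + t. Camera axes: x right, y down, z forward; pixel columns grow to the right and rows downward; lengths in m; the calibration is good to about 2 mm. A picture is of the moment at which its call begins. camera_info takes no time and is no camera call.
A pose or a line that the arm cannot do raises arm.MotionError and nothing moves.
- ticket.finish_job(): hands the job in; it is judged then, once.
Readings, each from a call of its own:
- arm.read_time(): time.
- arm.read_joint_positions(): joint angles.
- arm.read_dq(): joint speeds.
- arm.read_effort(): joint torques, N m.
- arm.read_tool_pos(): TCP position.
- arm.read_eef_rot(): TCP orientation.
- arm.read_ft_force(): force on the tool from outside, world axes, zero at the start.
- arm.read_wrist_torque(): the same for the moment, N m.
- arm.read_opening(): opening from 0.0 (shut) to 1.0 (fully open).
- arm.read_finger_force(): force on a finger pad.
Only numpy, scipy, OpenCV 4.12 (cv2) and the standard library are available. Lean on these libraries where they do the work, as an engineer would, in place of code of your own. Each camera call takes 0.05 s, during which the arm holds its last target. There are 200 camera calls.

TASK

Get both grey test panels ready to spray: slide the long one out from under the wooden block, past the two bench dogs, leaving the block and the tape roll on it undisturbed, then lean both panels on end against the front of the low plywood fence at a safe, moderate slope. Seen from the robot, the long panel goes wholly in the left half of the fence and the short one wholly in the right half, square to the fence, each standing on the worktop with its foot drawn out and its upper part resting on the fence. Leave everything else alone.

Things in the scene. Friction and masses are not known exactly. Their poses are not given: they have to be found in the camera images.
- fence: Fixed upright plywood board, 260 mm wide (y), 100 mm high, 18 mm thick, on two small steel brackets behind it. Origin: bottom edge of its FRONT face, mid-width, on the worktop. Its x axis points out of the back, away from the robot; y to the left along the face; z up. A thin dark line on the face marks mid-width (y = 0). Yaw varies.
- dogs: Two fixed steel bench dogs (round posts 16 mm across, 49 mm high, each with a foot flange 28 mm across and 4 mm high), 110 mm apart centre to centre. Origin on the worktop midway between them; y runs from dog to dog. The block stands just behind them on the +x side and is held back by them when the panel under it is pulled toward -x; the long panel passes between them.
- long_panel: Grey flat panel 160 x 60 x 14 mm, about 135 g, same at both ends. Origin: centre of its underside (one 160 x 60 face; z points from it to the other face), x along the 160 mm length, y across the 60 mm width. It starts flat on the worktop along the dogs' x axis, about 76 mm of it sticking out on the dogs' -x side and about 75 mm of it under the block.
- short_panel: Grey flat panel 130 x 60 x 14 mm, 110 g, same at both ends. Origin: centre of its underside (z points to the other face), x along the length, y across. Starts flat and free at the robot's left, its x axis 55 to 95 degrees left of world x. Fixed open storage bins, 250 mm high, fronts at about x = 0.57, stand between it and the fence's rear; a fixed vice at x 0.35 to 0.48, y 0.13 to 0.23.
- block: Solid plain wooden block 110 (x) x 150 (y) x 45 mm high, loose, 0.3 kg, origin at the centre of its underside; it starts lying across the long panel, 14 mm above the worktop, touching or nearly touching the dogs, its x axis along the panel. When the panel is pulled out it settles onto the worktop (or an edge stays on the dogs' low flanges, which is fine).
- tape: Loose roll of masking tape, 100 mm across, 25 mm high, origin at the centre of its underside, lying on top of the block.
- marker_pen: Bystander: marker pen 135 mm long lying on the worktop, origin at its middle.
- pad: Bystander: dark brake pad 74 x 82 x 13 mm lying on the worktop, origin at the centre of its underside.
- filter: Bystander: blue and white oil filter, 72 mm across, 94 mm high, standing; origin at the centre of its underside.
- flashlight: Bystander: black torch 141 mm long, 36 mm high, lying; origin at the centre of its underside.

How it is judged:
By the outcome, as a careful person would: the job done as asked, in the order asked, and still so for the second after the job is handed in, with the robot touching nothing.
It also fails if it takes over 64 s, if anything falls off the work surface, if the arm or the gripper's body presses on something with over 40 N, if the wrist force passes 120 N, or if a joint passes its speed limit or range.

## Working session

There is one attempt and no reset: what is moved stays moved. The work goes in short steps, each a Python script; the robot and the scene stay as the last script left them, time stands still between calls to the robot, and variables do not carry over. Pictures are saved under pics/ and viewed, at most 10 in all, crops included, and the job is handed in when it is done.

```bash
mkdir -p pics; ls; python3 - <<'E'
from station import arm, snapshot, camera_info
import cv2
for n in ("side","top"):
    im=snapshot(n); cv2.imwrite(f"pics/{n}0.png",im)
    c=camera_info(n); print(n,{k:(v if not hasattr(v,'tolist') else v.tolist()) for k,v in c.items()})
print(arm.read_tool_pos(),arm.read_eef_rot(),arm.read_time())
E
```

```text
pics
side {'fx': 458.7754944702265, 'fy': 458.7754944702265, 'cx': 327.2492432015191, 'cy': 200.0662430023975, 'R': [[0.9663414679954679, -0.25670495336773835, 0.01693322617907331], [-0.07730684489623246, -0.3525321709836337, -0.9326010509074907], [0.24537281627057675, 0.899902014298242, -0.3605115056380482]], 't': [-0.4932015866157534, 0.08208530593640397, 1.4535893426847661]}
top {'fx': 403.0114129801074, 'fy': 403.0114129801074, 'cx': 316.74724321835316, 'cy': 195.60314460803926, 'R': [[0.029623356025409626, -0.9995604961799897, 0.0011274990928927546], [-0.9924858573720642, -0.029547625413044194, -0.11873820256719828], [0.11871933159443919, 0.0023983971445694255, -0.9929249558737593]], 't': [-0.061151145510184475, 0.5053592606696757, 1.3232979992226235]}
[0.28060797 0.58573536 0.30282859] [ 2.21503620e-01  9.75158839e-01 -1.14887324e-03 -2.54828793e-04] 0.1
```

View pics/side0.png

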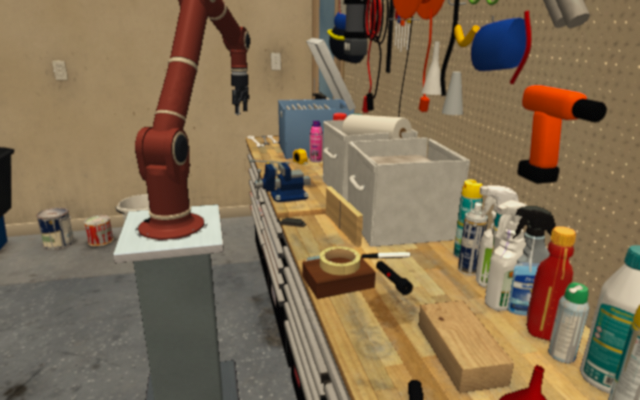

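View pics/top0.png

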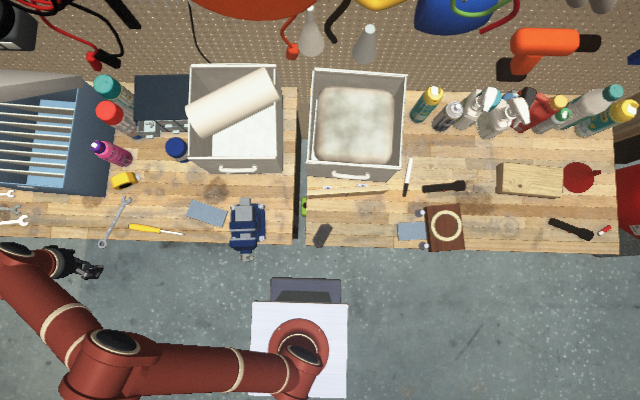

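The top view shows the fence at about (345,190), the pad at (321,235), the long panel's exposed end at (411,231), the block and tape at (445,228), the dogs at (424,213) and (424,243), and the short panel at (207,213). In the side view the block is at (338,275) and the fence at (343,215). Next I'll enlarge both.

```bash
python3 - <<'E'
import cv2,numpy as np
t=cv2.imread("pics/top0.png"); s=cv2.imread("pics/side0.png")
a=cv2.resize(t[165:255,180:310],None,fx=3,fy=3,interpolation=cv2.INTER_CUBIC)
b=cv2.resize(t[165:255,296:470],None,fx=4,fy=4,interpolation=cv2.INTER_CUBIC)
c=np.zeros((600,800,3),np.uint8)
c[:360,:696]=b[:360,:696]
sb=cv2.resize(s[170:290,240:380],None,fx=2,fy=2,interpolation=cv2.INTER_CUBIC)
c[360:600,:280]=sb; c[360:600,290:680]=a[:240]
cv2.imwrite("pics/z0.png",c)
E
```

```text
(no output)
```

View pics/z0.png

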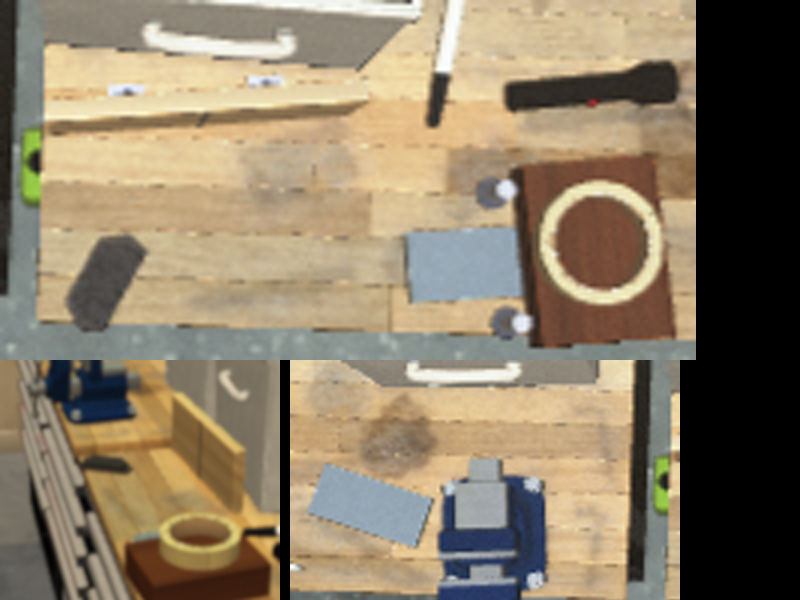

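```bash
cat > h.py <<'E'
import numpy as np, cv2
from station import arm, snapshot, camera_info
C={n:{k:(np.array(v) if k in"Rt" else v) for k,v in camera_info(n).items()} for n in("side","top")}
def ray(n,p):
    c=C[n]; d=c["R"].T@np.array([(p[0]-c["cx"])/c["fx"],(p[1]-c["cy"])/c["fy"],1]); return -c["R"].T@c["t"],d
def onz(n,p,z):
    o,d=ray(n,p); return o+d*(z-o[2])/d[2]
def proj(n,X):
    c=C[n]; q=c["R"]@np.array(X)+c["t"]; return np.array([c["fx"]*q[0]/q[2]+c["cx"],c["fy"]*q[1]/q[2]+c["cy"]])
def tri(pt,ps):
    o1,d1=ray("top",pt);o2,d2=ray("side",ps)
    s=np.linalg.lstsq(np.c_[d1,-d2],o2-o1,rcond=None)[0]
    a,b=o1+s[0]*d1,o2+s[1]*d2; return (a+b)/2,np.linalg.norm(a-b)
def panels(im):
    g=im.astype(int); m=((g[...,0]-g[...,2]>8)&(g[...,0]-g[...,2]<60)&(g[...,0]>110)).astype(np.uint8)
    cs,_=cv2.findContours(m,cv2.RETR_EXTERNAL,cv2.CHAIN_APPROX_NONE)
    return m,cs
E
python3 - <<'E'
from h import *
np.set_printoptions(precision=4,suppress=True)
t=cv2.imread("pics/top0.png"); s=cv2.imread("pics/side0.png")
print("cams",[(-C[n]["R"].T@C[n]["t"]) for n in C])
print("px",t[231,411],t[213,207])
m,cs=panels(t)
for c in cs:
    a=cv2.contourArea(c); x,y,w,h=cv2.boundingRect(c)
    if a>150 and 170<y<245 and 150<x<460:
        r=cv2.minAreaRect(c); b=cv2.boxPoints(r); P=np.array([onz("top",p,.014) for p in b])
        print(a,r); print(P[:,:2], np.linalg.norm(P[0]-P[1]),np.linalg.norm(P[1]-P[2]),P.mean(0)[:2])
Z=lambda u,v:(296+u/4-.4,165+v/4-.4)
Y=lambda u,v:(240+u/2-.25,170+(v-360)/2-.25)
print("fence top L",tri(Z(47,122),Y(173,393)),"R",tri(Z(367,99),Y(243,455)))
for p in [(48,133),(203,123),(367,106)]: print("fence bottom",onz("top",Z(*p),0))
for p in [(47,122),(210,112),(367,99)]: print("fence top",onz("top",Z(*p),.1))
for p in [(507,189),(522,323)]: print("dog top",onz("top",Z(*p),.049))
for p in [(67,298),(105,236),(145,250),(98,328)]: print("pad",onz("top",Z(*p),.013))
for p in [(520,170),(655,155),(675,337),(533,346)]: print("block",onz("top",Z(*p),.059))
E
```

```text
cams [array([ 0.1263, -1.4058,  0.6089]), array([ 0.3463, -0.0494,  1.374 ])]
px [182 170 153] [183 168 152]
423.0 ((411.6827392578125, 230.5583953857422), (17.028045654296875, 27.643856048583984), 85.91438293457031)
[[ 0.4238 -0.3203]
 [ 0.4332 -0.4133]
 [ 0.3763 -0.4172]
 [ 0.367  -0.3247]] 0.09345350635845054 0.057044547601818804 [ 0.4001 -0.3689]
589.5 ((206.35000610351562, 212.9499969482422), (37.94732666015625, 16.76007080078125), 18.434947967529297)
[[0.4301 0.3945]
 [0.4846 0.3802]
 [0.4474 0.2558]
 [0.3933 0.2706]] 0.056330954388012305 0.12981916244688957 [0.4388 0.3253]
fence top L (array([ 0.4999, -0.0166,  0.102 ]), np.float64(0.0016628141360843052)) R (array([ 0.531 , -0.2733,  0.0942]), np.float64(0.009930361193215708))
fence bottom [ 0.5019 -0.0149  0.    ]
fence bottom [ 0.5145 -0.1476  0.    ]
fence bottom [ 0.5334 -0.2883  0.    ]
fence top [ 0.4993 -0.0163  0.1   ]
fence top [ 0.5112 -0.1459  0.1   ]
fence top [ 0.5254 -0.2708  0.1   ]
dog top [ 0.4611 -0.3957  0.049 ]
dog top [ 0.3519 -0.4078  0.049 ]
pad [ 0.3615 -0.0357  0.013 ]
pad [ 0.4144 -0.0661  0.013 ]
pad [ 0.4037 -0.1001  0.013 ]
pad [ 0.3373 -0.0624  0.013 ]
block [ 0.4762 -0.4038  0.059 ]
block [ 0.4918 -0.5145  0.059 ]
block [ 0.3442 -0.5288  0.059 ]
block [ 0.3336 -0.4139  0.059 ]
```

```bash
cat >> h.py <<'E'
from scipy.spatial.transform import Rotation as Ro
FA=np.radians(5.7); FX=np.array([np.cos(FA),np.sin(FA),0]); FY=np.array([-np.sin(FA),np.cos(FA),0]); FO=np.array([.512,-.146,0])
UP=np.array([0,0,1.])
def quat(z,y):
    z=z/np.linalg.norm(z); x=np.cross(y,z); x/=np.linalg.norm(x); return Ro.from_matrix(np.c_[x,np.cross(z,x),z]).as_quat()
# pick: f = unit horizontal vector toward foot end; phi tool tilt toward the foot
def pickori(f,phi):
    z=-np.cos(phi)*UP+np.sin(phi)*f; return z,quat(z,np.cross(f,UP))   # y = f x up
# place: th slope, panel up p, toward-fence normal n
def placeori(th,phi,fx=FX):
    p=np.cos(th)*fx+np.sin(th)*UP; n=np.sin(th)*fx-np.cos(th)*UP
    z=np.cos(phi)*n-np.sin(phi)*p; f=-p; return p,n,z,quat(z,np.cross(f,-n))
E
python3 - <<'E'
from h import *
np.set_printoptions(precision=2,suppress=True)
r=np.radians
fl=np.array([.104,-.995,0]); fs=-np.array([.289,.957,0])
Gl=np.array([.3977,-.3444,.020]); Gs=np.array([.4388,.3253,.02])-fs*.035
for ph in (0,15,25,35,45,50):
    out=[]
    for f,G in((fl,Gl),(fs,Gs)):
        z,q=pickori(f,r(ph)); out.append(arm.ik(G-.05*z,q))
    for d,y in((.135,.065),(.095,-.065)):
        for th in(60,67):
            p,n,z,q=placeori(r(th),r(ph)); G=FO+FY*y-FX*.1/np.tan(r(th))+d*p-.012*n
            out.append(arm.ik(G-.05*z,q))
    print(ph,*[None if o is None else np.array(o) for o in out],sep="\n ")
E
```

```text
0
 [ 0.13  1.01  0.94  2.   -1.18  0.83 -1.26]
 [-0.5   0.84 -0.35  1.83  0.51  0.56  1.67]
 None
 None
 None
 None
15
 [ 0.78  0.78 -0.33  2.12  1.37  0.45  2.5 ]
 [-0.58  0.92 -0.34  1.65  0.49  0.92  1.66]
 None
 None
 [ 1.29  1.08 -1.15  2.36  2.54  0.64 -0.06]
 [ 1.32  1.15 -1.15  2.4   2.77  0.72 -0.17]
25
 [ 0.79  0.83 -0.46  2.19  1.73  0.7   2.09]
 [-0.62  0.98 -0.34  1.52  0.5   1.15  1.65]
 [ 0.93  0.85 -1.14  2.39  2.15  0.7  -0.18]
 None
 [ 1.15  0.88 -0.95  2.28  2.33  0.42 -0.02]
 [ 1.27  1.04 -1.15  2.33  2.41  0.6   0.01]
35
 [0.31 0.84 0.13 2.27 2.11 0.51 1.53]
 [-0.66  1.06 -0.35  1.4   0.51  1.37  1.65]
 [ 0.7   0.63 -0.76  2.27  1.8   0.33  0.08]
 [ 0.92  0.81 -1.14  2.35  2.    0.64 -0.06]
 [ 0.86  0.7  -0.56  2.19  1.9   0.12  0.27]
 [ 1.12  0.85 -0.95  2.24  2.11  0.39  0.16]
45
 [0.18 0.93 0.19 2.32 2.16 0.7  1.33]
 [-0.69  1.15 -0.36  1.27  0.53  1.59  1.65]
 [ 0.3   0.53 -0.21  2.15  0.23  0.21  1.59]
 [ 0.33  0.52 -0.22  2.24  0.53  0.03  1.3 ]
 [ 0.7   0.66 -0.39  2.08  0.48  0.24  1.62]
 [ 0.71  0.65 -0.37  2.14  0.38  0.05  1.74]
50
 [0.14 0.98 0.21 2.33 2.14 0.79 1.27]
 [-0.7   1.19 -0.36  1.2   0.55  1.69  1.65]
 [ 0.24  0.54 -0.14  2.09  0.1   0.34  1.7 ]
 [ 0.33  0.52 -0.24  2.18  0.29  0.17  1.53]
 [ 0.58  0.65 -0.26  2.02  0.23  0.34  1.84]
 [ 0.73  0.66 -0.44  2.09  0.59  0.21  1.52]
```

```bash
cat >> h.py <<'E'
PHI=np.radians(48); fl=np.array([.104,-.995,0]); fl/=np.linalg.norm(fl)
fs=-np.array([.289,.957,0]); fs/=np.linalg.norm(fs)
Gl=np.array([.3977,-.3444,0]); Gs=np.array([.4388,.3253,0])-fs*.035
# TCP pose for pads' lowest corner at height h, acting at horizontal point G (tip centre), tip length L
def picktcp(G,f,h,L=.067):
    z,q=pickori(f,PHI)
    T=np.array([G[0],G[1],0])-z*L+z[2]*0; T=np.array([G[0],G[1],0])-f*np.sin(PHI)*(L-.008)
    T[2]=h+L*np.cos(PHI)+.011*np.sin(PHI); return T,q
def st(): print("t",arm.read_time(),"p",arm.read_tool_pos().round(4),"j",np.round(arm.read_joint_positions(),2),"F",np.round(arm.read_ft_force(),1),"op",round(float(arm.read_opening()),3))
E
python3 - <<'E'
from h import *
np.set_printoptions(precision=3,suppress=True)
arm.movep([.46,.1,.33],quat(-UP,np.array([-1.,0,0]))); st()
arm.move_gripper(.88,60)
T,q=picktcp(Gl,fl,.06)
print("hover ik",arm.ik(T,q)); 
arm.movep(T,q); st()
T2,_=picktcp(Gl,fl,.006); print("pick ik",arm.ik(T2,q))
cv2.imwrite("pics/a_top.png",snapshot("top")); cv2.imwrite("pics/a_side.png",snapshot("side"))
t=cv2.imread("pics/a_top.png")[160:260,330:470]; s=cv2.imread("pics/a_side.png")[190:310,260:400]
c=np.zeros((400,800,3),np.uint8); c[:300,:420]=cv2.resize(t,(420,300),interpolation=2); c[:360,430:799]=cv2.resize(s,(420,360),interpolation=2)[:,:369]
cv2.imwrite("pics/a.png",c)
E
```

```text
t 2.4333 p [0.46  0.101 0.33 ] j [ 0.05  0.33 -0.42  1.87  0.16  0.97  2.7 ] F [-0.2  0.5 -0.4] op 1.001
hover ik [ 0.319  0.794 -0.064  2.338  1.926  0.876  1.606]
t 4.475 p [ 0.394 -0.301  0.113] j [ 0.32  0.79 -0.06  2.34  1.93  0.88  1.61] F [ 0.3 -0.3  0. ] op 0.88
pick ik [ 0.331  0.93  -0.081  2.332  2.02   0.945  1.465]
```

View pics/a.png

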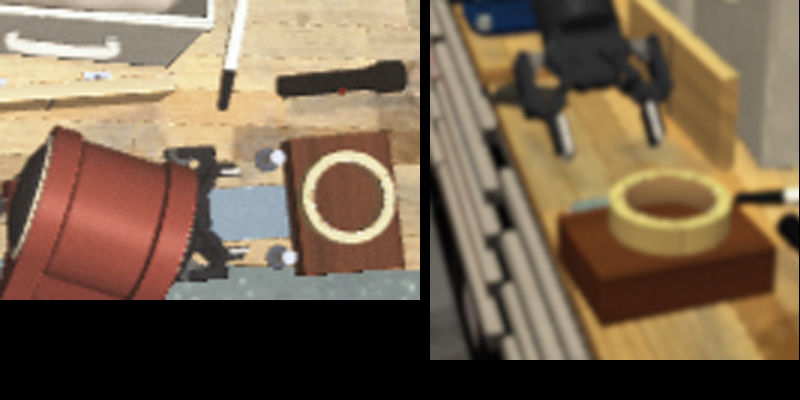

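The fingers straddle the exposed end of the long panel: fingertips at about (235,170) and (235,252), panel centred at row 212 in the crop. I'll descend with a force check, grip and pull.

```bash
python3 - <<'E'
from h import *
T,q=picktcp(Gl,fl,.014); arm.line_to(T,.12)
F0=arm.read_ft_force()[2]; h=.014
while h>-.008:
    h-=.002; T,_=picktcp(Gl,fl,h); arm.line_to(T,.05)
    dF=arm.read_ft_force()[2]-F0; print(round(h,4),round(float(dF),1))
    if abs(dF)>4: break
T,_=picktcp(Gl,fl,h+.0045); arm.line_to(T,.05)
arm.move_gripper(0.55,60); st(); print(arm.read_finger_force())
E
```

```text
0.012 -1.0
0.01 -0.9
0.008 -1.0
0.006 -0.7
0.004 -0.9
0.002 -0.1
0.0 -0.4
-0.002 -0.9
-0.004 -0.6
-0.006 7.9
t 8.1417 p [ 0.393  -0.3007  0.0517] j [ 0.34  0.95 -0.09  2.33  2.03  0.96  1.45] F [-0.9  2.9  4. ] op 0.685
64.40471881593112
```

```bash
python3 - <<'E'
from h import *
p=arm.read_tool_pos(); arm.line_to(p-fl*.118,.07); st()
t=snapshot("top"); s=snapshot("side"); cv2.imwrite("pics/b_top.png",t); cv2.imwrite("pics/b_side.png",s)
m,cs=panels(t)
for c in cs:
    a=cv2.contourArea(c); x,y,w,h=cv2.boundingRect(c)
    if a>100 and 200<y<245 and 300<x<460:
        P=np.array([onz("top",k,.014) for k in cv2.boxPoints(cv2.minAreaRect(c))]); print(a,P[:,:2].round(4))
t=t[160:260,310:470]; s=s[190:310,260:400]
c=np.zeros((360,800,3),np.uint8); c[:275,:440]=cv2.resize(t,(440,275),interpolation=2); c[:300,445:795]=cv2.resize(s,(350,300),interpolation=2)
cv2.imwrite("pics/b.png",c)
E
```

```text
t 9.975 p [ 0.3807 -0.1833  0.0518] j [ 0.12  0.97 -0.22  2.42  1.8   1.05  1.32] F [0.8 0.  3.6] op 0.687
738.5 [[ 0.4129 -0.2036]
 [ 0.4263 -0.3607]
 [ 0.3688 -0.364 ]
 [ 0.3556 -0.2077]]
```

View pics/b.png

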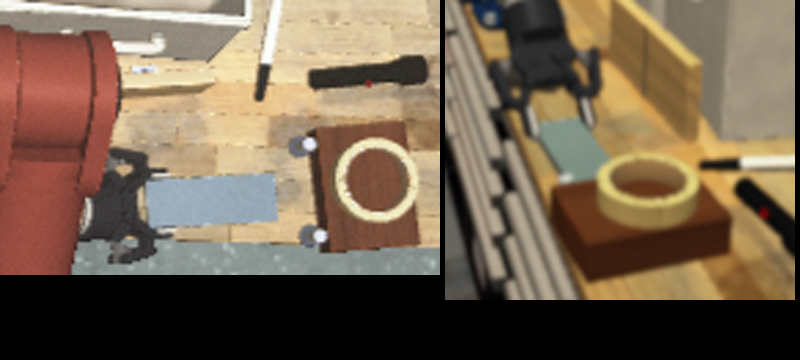

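The panel is out: it spans columns 147–277 of the crop, wholly in front of the dogs at (303,145) and (318,237). The block and tape still sit behind the dogs. Next I'll lift the panel and bring it to the fence.

```bash
cat >> h.py <<'E'
def placetcp(th,y,A,H,back=0,up=0):   # A: TCP distance from foot along panel, H: TCP height over rear face
    p,n,z,q=placeori(th,PHI); foot=FO+FY*y-FX*(.1/np.tan(th)+back)+UP*up
    return foot+A*p-H*n,q
E
python3 - <<'E'
from h import *
np.set_printoptions(precision=3,suppress=True)
for th in(60,63,66):
    for b,u in((.03,.06),(0,0)):
        T,q=placetcp(np.radians(th),.065,.1812,.0518,b,u); print(th,T,arm.ik(T,q))
th=np.radians(64)
p=arm.read_tool_pos()
for w in ([p[0]+.03,p[1],.12],[.43,-.15,.26]):
    try: arm.line_to(w,.2)
    except arm.MotionError as e: print("fail",w,e)
st()
T,q=placetcp(th,.065,.1812,.0518,.03,.06); print(T,arm.ik(T,q))
try: arm.line_to(T,.15,q)
except arm.MotionError as e: print("fail",e)
st()
E
```

```text
60 [ 0.464 -0.085  0.243] [ 0.534  0.411 -0.505  2.112  0.343  0.481  1.465]
60 [ 0.494 -0.083  0.183] [ 0.461  0.549 -0.454  2.104  0.547  0.375  1.265]
63 [ 0.461 -0.086  0.245] [ 0.568  0.397 -0.533  2.146  0.374  0.414  1.44 ]
63 [ 0.491 -0.083  0.185] [ 0.471  0.535 -0.453  2.141  0.617  0.302  1.202]
66 [ 0.458 -0.086  0.247] [ 0.601  0.385 -0.558  2.182  0.417  0.344  1.404]
66 [ 0.487 -0.083  0.187] [ 0.47   0.521 -0.435  2.18   0.708  0.222  1.117]
t 11.475 p [ 0.429 -0.15   0.258] j [ 0.08  0.47 -0.26  2.21  1.22  1.05  2.12] F [-0.9 -0.2 -2.3] op 0.684
[ 0.46  -0.086  0.246] [ 0.417  0.365 -0.321  2.162  0.141  0.362  1.677]
t 13.4833 p [ 0.46  -0.086  0.246] j [ 0.46  0.37 -0.37  2.16  0.2   0.37  1.62] F [ 0.6 -0.5 -1.4] op 0.688
```

```bash
python3 - <<'E'
from h import *
th=np.radians(64)
T,q=placetcp(th,.065,.1812,.0518,.012,.012); arm.line_to(T,.12,q); st()
t=snapshot("top"); s=snapshot("side"); cv2.imwrite("pics/c_top.png",t); cv2.imwrite("pics/c_side.png",s)
c=np.zeros((400,800,3),np.uint8); c[:300,:390]=cv2.resize(t[160:260,290:420],(390,300),interpolation=2); c[:400,395:795]=cv2.resize(s[160:260,260:360],(400,400),interpolation=2)
cv2.imwrite("pics/c.png",c)
E
```

```text
t 14.0583 p [ 0.4778 -0.0839  0.1976] j [ 0.36  0.47 -0.28  2.17  0.26  0.24  1.56] F [-0.  -1.1 -1.9] op 0.682
```

View pics/c.png

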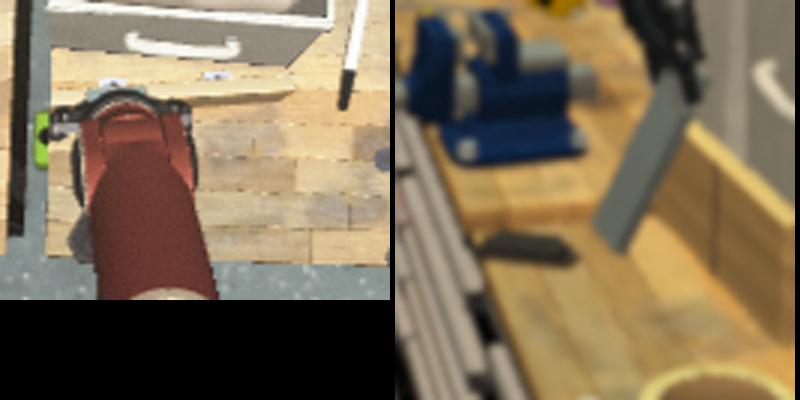

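The side view shows the long panel tilted correctly in the left half: its foot is at (610,240) in the crop and the fence's mid line at about (715,220). I'll lower it onto the worktop, push it to contact and release.

```bash
cat >> h.py <<'E'
def seat(th,y,A,H):
    arm.pause(.1); u,b=.006,.008; T,q=placetcp(th,y,A,H,b,u); arm.line_to(T,.08); F0=arm.read_ft_force()
    while u>-.008:
        u-=.0015; T,_=placetcp(th,y,A,H,b,u); arm.line_to(T,.04); d=arm.read_ft_force()-F0
        if d[2]>3: break
    print("down",round(u,4),d.round(1)); F0=arm.read_ft_force()
    while b>-.012:
        b-=.0015; T,_=placetcp(th,y,A,H,b,u); arm.line_to(T,.04); d=arm.read_ft_force()-F0
        if d@FX<-4: break
    print("fwd",round(b,4),d.round(1)); return u,b
E
python3 - <<'E'
from h import *
print(seat(np.radians(64),.065,.1812,.0518)); st()
E
```

```text
down -0.0015 [1.4 0.4 7. ]
fwd -0.001 [-4.5 -0.6 -1.8]
(-0.0014999999999999996, -0.0009999999999999992)
t 17.2583 p [ 0.49   -0.0829  0.1837] j [ 0.33  0.51 -0.25  2.16  0.27  0.22  1.55] F [-3.3 -0.2  4.1] op 0.689
```

```bash
sed -i 's/L=.067/L=.059/' h.py; python3 - <<'E'
from h import *
arm.move_gripper(.75); arm.move_gripper(1.0); arm.pause(.2)
p,n,z,q=placeori(np.radians(64),PHI); P=arm.read_tool_pos()
arm.line_to(P-z*.09,.15); print(arm.read_ft_force().round(1))
arm.movep([.43,.08,.33],arm.read_eef_rot()); st()
T,q=picktcp(Gs,fs,.08); print(arm.ik(T,q)); arm.move_gripper(.88,60); arm.movep(T,q); st()
t=snapshot("top"); s=snapshot("side"); cv2.imwrite("pics/d_top.png",t); cv2.imwrite("pics/d_side.png",s)
c=np.zeros((600,800,3),np.uint8); c[:270,:720]=cv2.resize(t[165:255,170:410],(720,270),interpolation=2); c[275:595,:400]=cv2.resize(s[170:250,270:370],(400,320),interpolation=2)
cv2.imwrite("pics/d.png",c)
E
```

```text
[0.5 0.2 0.1]
t 19.5417 p [0.43   0.0789 0.329 ] j [ 0.06  0.18 -0.38  2.11  0.22  0.6   1.21] F [ 0.  -0.5  0.5] op 1.001
[-0.62021836  1.10870803 -0.54141232  1.22672314  0.61589249  1.79971815
  1.59151184]
t 21.0667 p [0.4615 0.3939 0.1286] j [-0.62  1.11 -0.54  1.23  0.62  1.8   1.59] F [-0.1  0.7  0.5] op 0.88
```

View pics/d.png

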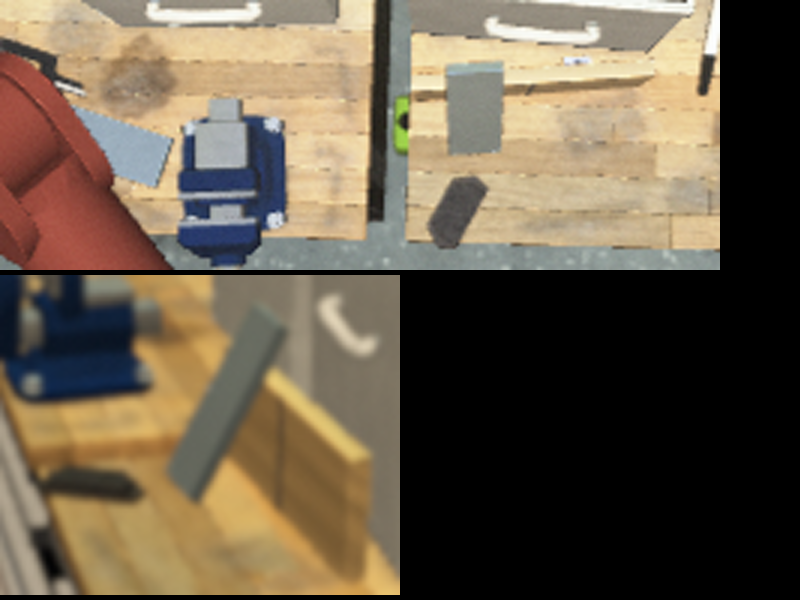

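The long panel leans against the left half: columns 447–503 of the crop, left of the fence's mid mark at about column 530, with its foot clear of the pad. Now I'll pick up the short panel.

```bash
python3 - <<'E'
from h import *
T,q=picktcp(Gs,fs,.010); arm.line_to(T,.12); arm.pause(.1)
F0=arm.read_ft_force()[2]; h=.010
while h>-.008:
    h-=.002; T,_=picktcp(Gs,fs,h); arm.line_to(T,.05)
    dF=arm.read_ft_force()[2]-F0
    if abs(dF)>4: break
print(h,dF)
T,_=picktcp(Gs,fs,h+.0045); arm.line_to(T,.05)
arm.move_gripper(0.55,60); st()
P=arm.read_tool_pos(); foot=np.array([.4388,.3253,0])+fs*.065
print("A",(P-foot)@-fs,"lat",(P-foot)@np.cross(fs,UP))
t=snapshot("top"); m,cs=panels(t)
for c in cs:
    a=cv2.contourArea(c); x,y,w,hh=cv2.boundingRect(c)
    if a>60 and 195<y<245 and 170<x<235: print(a,[onz("top",k,.014)[:2].round(4) for k in cv2.boxPoints(cv2.minAreaRect(c))])
arm.line_to(P+UP*.03,.12); arm.line_to(P+UP*.27,.3); st()
E
```

```text
-0.002 10.529935066197181
t 24.0333 p [0.4599 0.3955 0.0516] j [-0.63  1.21 -0.52  1.22  0.65  1.71  1.56] F [0.4 1.3 7.4] op 0.689
A 0.13835712538777617 lat 7.059991000749691e-05
80.5 [array([0.3737, 0.2416]), array([0.3761, 0.161 ]), array([0.3527, 0.1598]), array([0.3503, 0.2403])]
340.5 [array([0.425 , 0.3744]), array([0.4797, 0.359 ]), array([0.4472, 0.2555]), array([0.3927, 0.2713])]
t 26.1667 p [0.4597 0.3954 0.3217] j [-0.81  0.85 -0.11  1.11  0.38  1.98  1.93] F [ 0.3  1.1 -1.1] op 0.683
```

```bash
python3 - <<'E'
from h import *
th=np.radians(64); a=(.1384,.0518)
T,q=placetcp(th,-.065,*a,.04,.2); 
V=T.copy(); V[:2]=[.42,.03]; V[2]=.36
for X in (V,T): print(X.round(3),arm.ik(X,q))
arm.movep(V,q); st()
arm.line_to(T,.2,q); st()
T,q=placetcp(th,-.065,*a,.02,.05); print(arm.ik(T,q)); arm.line_to(T,.2,q)
T,q=placetcp(th,-.065,*a,.012,.012); print(arm.ik(T,q)); arm.line_to(T,.12,q); st()
t=snapshot("top"); s=snapshot("side"); cv2.imwrite("pics/e_top.png",t); cv2.imwrite("pics/e_side.png",s)
c=np.zeros((400,800,3),np.uint8); c[:300,:390]=cv2.resize(t[160:260,290:420],(390,300),interpolation=2); c[:400,395:795]=cv2.resize(s[160:260,280:380],(400,400),interpolation=2)
cv2.imwrite("pics/e.png",c)
E
```

```text
[0.42 0.03 0.36] [-0.26030174  0.09864562  0.14718873  2.10218404 -0.01614742  0.66264869
  1.56576639]
[ 0.444 -0.218  0.347] [ 2.39176558e-03  2.92084554e-01  6.29869696e-01  1.95060176e+00
 -4.97922871e-01  7.93302432e-01  2.58862468e+00]
t 27.4083 p [0.4207 0.0311 0.3601] j [-0.26  0.1   0.15  2.1  -0.02  0.66  1.57] F [-0.6  0.6 -1.4] op 0.684
t 28.8083 p [ 0.4444 -0.2167  0.3469] j [ 0.28  0.26  0.26  1.94 -0.34  0.75  2.42] F [-0.   0.2 -1.7] op 0.686
[ 0.3954072   0.49979805  0.0916254   2.09559788 -0.57010942  0.36368596
  2.65763942]
[ 0.4452479   0.57522342  0.00801267  2.10808092 -0.60596487  0.26396464
  2.69330084]
t 30.1917 p [ 0.4723 -0.2156  0.1598] j [ 0.45  0.57  0.01  2.11 -0.6   0.26  2.69] F [ 0.1 -1.1 -1.5] op 0.686
```

View pics/e.png

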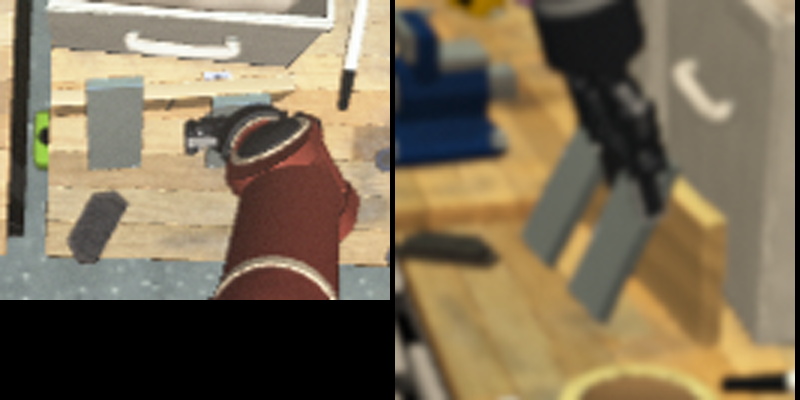

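The short panel is square in front of the right half (top crop columns 213–270, mid mark at about column 170), next to the standing long panel. I'll seat it and release.

```bash
python3 - <<'E'
from h import *
th=np.radians(64)
print(seat(th,-.065,.1384,.0518)); st()
arm.move_gripper(.75); arm.move_gripper(1.0); arm.pause(.2)
p,n,z,q=placeori(th,PHI); P=arm.read_tool_pos()
arm.line_to(P-z*.09,.15); print(arm.read_ft_force().round(1))
arm.movep([.42,.03,.36],arm.read_eef_rot()); arm.movep([.43,.3,.36],quat(-UP,np.array([-1.,0,0]))); st()
t=snapshot("top"); s=snapshot("side"); cv2.imwrite("pics/f_top.png",t); cv2.imwrite("pics/f_side.png",s)
c=np.zeros((600,800,3),np.uint8); c[:270,:540]=cv2.resize(t[165:255,296:476],(540,270),interpolation=2); c[275:595,:448]=cv2.resize(s[170:290,250:418],(448,320),interpolation=2)
cv2.imwrite("pics/f.png",c)
E
```

```text
down -0.0015 [0.7 2.2 6.3]
fwd 0.002 [-4.4 -1.9  3.2]
(-0.0014999999999999996, 0.002000000000000001)
t 32.8917 p [ 0.4805 -0.2146  0.1454] j [ 0.45  0.61 -0.01  2.1  -0.61  0.24  2.69] F [-3.6  0.1  8.1] op 0.686
[ 0.6 -0.8  0. ]
t 36.55 p [0.431  0.2979 0.3594] j [-0.63  0.36 -0.03  1.7   0.01  1.08  2.48] F [-0.2 -0.2 -0.1] op 1.0
```

View pics/f.png

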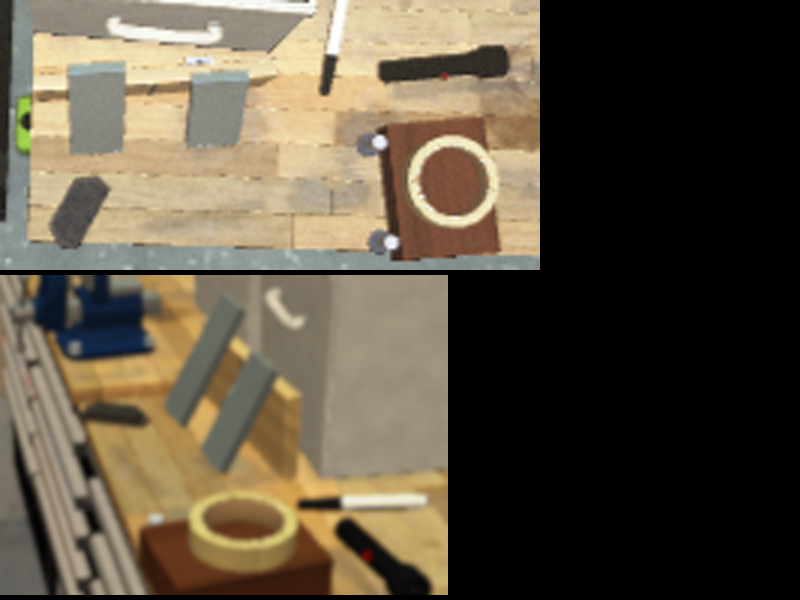

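```bash
python3 - <<'E'
from h import *
t=cv2.imread("pics/f_top.png").astype(int); d=t[...,0]-t[...,2]
m=((d>-14)&(d<70)&(t.sum(2)>250)).astype(np.uint8); m[:184]=0; m[220:]=0; m[:,:312]=0; m[:,385:]=0
m=cv2.morphologyEx(m,cv2.MORPH_OPEN,np.ones((3,3),np.uint8))
cs,_=cv2.findContours(m,cv2.RETR_EXTERNAL,cv2.CHAIN_APPROX_NONE)
for c in cs:
    if cv2.contourArea(c)<200: continue
    ap=cv2.approxPolyDP(c,4,True)[:,0]; L=.16 if ap[:,0].mean()<345 else .13
    zt=L*np.sin(np.radians(64)); vm=ap[:,1].mean()
    for p in ap: 
        X=onz("top",p,zt if p[1]<vm else .006); print(p,((X-FO)@FX).round(4),((X-FO)@FY).round(4))
    print(cv2.boundingRect(c))
E
```

```text
[360 190] 0.0028 -0.0363
[359 213] -0.0617 -0.0396
[374 212] -0.0618 -0.0908
[378 190] -0.0012 -0.0929
(359, 189, 20, 25)
[319 187] 0.0175 0.0922
[320 215] -0.0592 0.0933
[335 215] -0.0628 0.0424
[336 186] 0.017 0.0397
(319, 186, 18, 30)
```

```bash
python3 - <<'E'
from station import arm,ticket
print(ticket.finish_job(),arm.read_time())
E
```

```text
the job is handed in; nothing more can be done
the job is handed in; nothing more can be done
```

I handed the job in after about 37 of the 64 s: both panels lean square against the fence at about 64° from the worktop, long one in the left half and short one in the right, and the block and tape still sit behind the dogs.

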